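# Set the drop height of a liquid-limit cup with its 10 mm gauge

## Task

The liquid-limit cup hangs too high over its rubber base. Slide the 10 mm gauge blade along the base, straight in under the middle of the cup, let go of it, and turn the knurled screw clockwise a little at a time, trying the gauge by hand, until it just drags, neither loose nor clamped. Then, leaving the screw as set, draw the gauge out against that drag and lay it flat on the bench in front of the device, with the other things undisturbed.

Things in the scene. Friction and masses are not known exactly. Their poses are not given: they have to be found in the camera images.
- device: The liquid-limit device, fixed. Origin: centre of its underside; x points from its open front to the bracket at its rear, z up. Black rubber base 150 (x) by 125 (y) mm, flat top 50 mm above the bench. At the rear (x 45 to 75 mm) a steel bracket 68 mm wide, 138 mm high, carries the screw on top. A crank sticks out 85 mm to the -y side at x = 60 to 95 mm, 75 mm up.
- under_cup (a point): The point of the base's top straight below the lowest spot of the cup, above the device's origin; axes as the device's. The brass cup, 94 mm across, has a rounded underside with a flat spot 18 mm across in the middle, at the start 10.8 to 13.2 mm above this point (how much is not known); its rim is about 90 mm above the bench. Over the front half of the base there is nothing else.
- carriage: The brass block in the bracket that carries the cup; the screw moves it 0.8 mm per rad. Origin: its middle, 103 mm above the device's underside at the top of its travel (at the start up to 0.4 mm lower). How far the cup hangs below it differs from start to start: with the carriage at the top the gap is 11.2 to 13.2 mm, so this pose does not tell the gap closely enough.
- screw_head (a point): Middle of the screw's knurled steel head: 31 mm across, 18 mm high, axis vertical, 154 mm above the bench, 60 mm behind the device's origin. Clockwise from above lowers the cup 0.8 mm per rad; 1 to 5 rad are needed. It turns stiffly (0.06 N m) and stays where it is left. Once the cup rests on the gauge, its grip on the blade rises by about 8 N per rad more.
- gauge_grip (a point): Middle of the grip of the loose gauge (110 to 180 g). Grip: upright, aluminium, 28 mm long, 14 mm wide, its top 40 mm above the blade's underside, this point 26 mm above it. Axes: x along the blade to its nose, 98 mm ahead of this point; rear end 14 mm behind. Right in, this point is 84 mm (72 to 90 serves) in front of the device's origin (x = -84 mm), y = 0, 76 mm above the bench.
- gauge: The same gauge: steel blade 112 mm long, 14 mm wide, 10 mm thick. Origin: middle of the blade's underside, 42 mm ahead of the middle of the grip; x to the nose, z up. Free on the base it slides with 0.5 to 2 N; gripped by the cup, the pull rises by about 1.2 times the cup's force. An added drag of 2 to 8 N is right. More than 15 N of cup force spoils it.
- fitting: Small brass pipe fitting lying at the front edge of the bench, 47 mm long, 19 mm high; a bystander.
- tape: Roll of black tape lying flat, 59 mm across, 19 mm high; a bystander.
- spanner_small: Small steel spanner, 150 mm long, 6 mm thick, near the front edge of the bench; a bystander.

How it is judged (in metres and radians):
On the way, in this order (a step that is already met when the one before it is completed fails the run):
1. the gauge's blade lies flat on the base with its nose past the middle of the cup (x of gauge_grip in the frame of device between -0.092 and -0.058 m and y of gauge_grip in the frame of device between -0.01 and 0.01 m and z of gauge_grip in the frame of device between 0.073 and 0.079 m and angle between the x axis of gauge and the x axis of device, either way round below 0.17 rad), for 0.2 s.
2. with the screw and the gauge let go, the cup grips the gauge lightly (0.8 to 8 N) (all of step 1 and contact force between gauge and carriage between 0.8 and 8 N and contact force between the fingers and device below 0.2 N and contact force between the fingers and gauge below 0.2 N), for 0.3 s.
3. the gauge is drawn back toward the front with the cup still dragging on it (x of gauge_grip in the frame of device below -0.095 m and contact force between gauge and carriage between 0.4 and 10 N), for 0.02 s.
At the end, for the whole second after the job is handed in: The gauge lies flat and still on the bench in front of the device, let go, and the cup's carriage is left where it was set, 1.1 to 4.2 mm below the top of its travel (height (world z) of gauge_grip below 0.031 m and angle between gauge's own z axis and vertical below 0.1 rad and x of gauge_grip in the frame of device below -0.08 m and linear speed of gauge below 0.01 m/s and z of carriage in the frame of device between 0.0988 and 0.1019 m); the robot touches nothing.
It fails at once if the cup is screwed down hard on the gauge (more than 15 N) (contact force between gauge and carriage above 15 N).
It fails at once if a bystander is pushed more than 20 mm (distance of any of tape, spanner_small, fitting from where it was at the start of the episode above 0.02 m).
It also fails if it takes over 72 s, if anything falls off the work surface, if the arm or the gripper's body presses on something with over 40 N, if the wrist force passes 120 N, or if a joint passes its speed limit or range.

## Robot

A 6-joint arm with a two-finger parallel gripper is mounted at the origin on a cart in front of the work surface, level with it; the furniture and walls round the work are solid. World frame = base frame: x ahead of the robot, y to its left, z up, the work surface at z = 0. Lengths are in mm, angles in rad, forces in N, time in s.
With the tool pointing down it reaches from about 350 to 775 mm from the base axis. Payload 7.3 kg.
Tool frame: the origin (TCP) lies between the finger pads; the fingertips stand bot.tip_extent ahead of it and the grasp point (between the pads) lies 6 mm ahead of it (bot.tip_extent is the distance from the TCP to the fingertips, in mm); x points along the fingers, y is the direction in which the jaws open and shut, and the axes are right-handed (so a half turn about x gives the same grasp; the last joint's range is limited). The gripper opens to 92 mm and grips with 3 to 60 N. Pads are 19 mm wide; open, the fingers measure 130 mm over their backs; the gripper's body (75 mm by 190 mm) begins 47 mm behind the grasp point.
Start: joints at [1.08, 0.342, 1.524, -0, 1.275, -0.146], TCP at [177.441, 494.126, 219.841] pointing down, gripper open.
Joint ranges: [-2.53, 2.53], [-0.77, 2.02], [0.04, 2.7], [-1, 4.14], [0.28, 2.66], [-3.11, 3.11]. Speed limits (rad/s): [2.57, 2.57, 3.14, 3.14, 3.14, 3.14].

## Interface

Orientations are given as [roll, pitch, yaw] about the fixed x, y, z axes, in that order (R = Rz(yaw) Ry(pitch) Rx(roll)).
In Python, from plant import bot, capture, workorder gives the robot as it stands. The module is installed in compiled form; this text tells all that it offers.
- The arm moves only by the shell command python3 -m crank 'ROWS'. ROWS is JSON, a list of rows, each an object with "linear": the shift along the tool's x, y, z in cm, a list of three; "delta_rot": the turn, a rotation vector about the tool's x, y, z in degrees, a list of three; "fingers": the opening, from 0 (shut) to 1 (fully open). In form: [{"linear": [x, y, z], "delta_rot": [wx, wy, wz], "fingers": fingers}, ...]. A call has exactly 5 rows; each row shifts and turns the commanded pose from where the row before left it, along the tool's axes as they then stand; what a row does not reach is not made up. A row lasts 1/10 s, in which the tool goes at most 50 mm and 8.59 degrees, less where a joint would pass 70% of its speed; a pose out of reach is approached as far as the arm can. A call with a gripper value outside its range is refused whole. The fingers move at their own pace and stop on an object; the grip force is fixed at half the most. Time passes only in rows, so rows that do not move let the fingers close, or fill a call up. It gives the time, the measured TCP pose, the force and the opening at its end, in the units of the state.
- bot.get_obs(): the state, without advancing time (a new reading comes with each control period).
- capture(name): name is "scene" or "top" or "wrist"; returns a dict with "image" (480x640x3 uint8, blue, green, red), "mtx" (3x3 intrinsics, pixels), "pose" (4x4, takes a point from camera to world coordinates). Camera axes: x right, y down, z forward; pixel columns grow to the right and rows downward; lengths in mm; the calibration is good to about 2 mm. The wrist camera is an equidistant fisheye: a pixel r from the principal point sees the ray r / f radians off the axis. A picture is of the moment at which its call begins. There is no depth.
- workorder.close_job(): hands the job in, once; it reports no verdict.
The state is a dict: "time": time; "joint_positions": joint angles; "dq": joint speeds; "tau": joint torques, N m; "tool_pos": TCP position; "tcp_rot": TCP orientation; "contact_force": force on the tool from outside, world axes, zero at the start; "moment": the same for the moment, N m; "grip_width": finger opening in mm.
Only numpy, scipy, OpenCV 4.12 (cv2) and the standard library are available. Lean on these libraries where they do the work, as an engineer would, in place of code of your own. Each camera call takes 0.05 s, during which the arm holds its last target. There are 200 camera calls.

## Working session

There is one attempt and no reset: what is moved stays moved. The work goes in short steps, Python scripts to look and compute and a shell command to move; the robot and the scene stay as the last step left them, time stands still between calls to the robot, and variables do not carry over. Pictures are saved under pics/ and viewed, on a budget of 10 in all, crops included, one or two more only if the job needs it, and the job is handed in when it is done.

```bash
mkdir -p pics; python3 - <<'E'
from plant import bot,capture
import cv2,numpy as np
o=bot.get_obs();print(o['time'],o['tool_pos'],o['tcp_rot'],o['contact_force'],o['grip_width'],bot.tip_extent)
for n in('scene','top'):
    c=capture(n);cv2.imwrite(f'pics/{n}0.png',c['image']);np.savez(f'{n}0.npz',**c);print(n,c['mtx'].tolist(),np.round(c['pose'],3).tolist())
E
```

```text
0.0 [177.22018265 493.72007148 219.14694197] [-1.72229519  1.56921976 -2.06707787] [ 0.48272276  0.35029447 -0.15305379] 91.85923534847304 25.0
scene [[614.1991328757928, 0.0, 329.1840455074017], [0.0, 614.1991328757928, 235.55142148561902], [0.0, 0.0, 1.0]] [[0.891, -0.221, 0.397, 112.318], [-0.454, -0.412, 0.79, -1075.297], [-0.01, -0.884, -0.467, 581.487], [0.0, 0.0, 0.0, 1.0]]
top [[469.5279963886763, 0.0, 321.8711027040157], [0.0, 469.5279963886763, 247.78807701306346], [0.0, 0.0, 1.0]] [[0.011, -0.995, 0.103, 389.277], [-1.0, -0.012, -0.013, -328.281], [0.014, -0.103, -0.995, 978.403], [0.0, 0.0, 0.0, 1.0]]
```

View pics/top0.png

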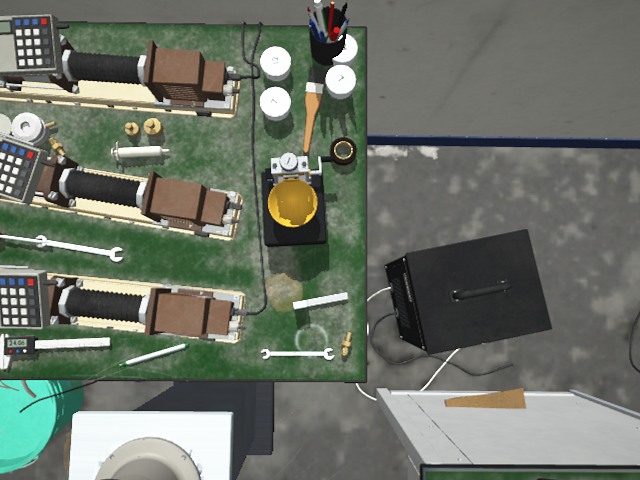

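View pics/scene0.png

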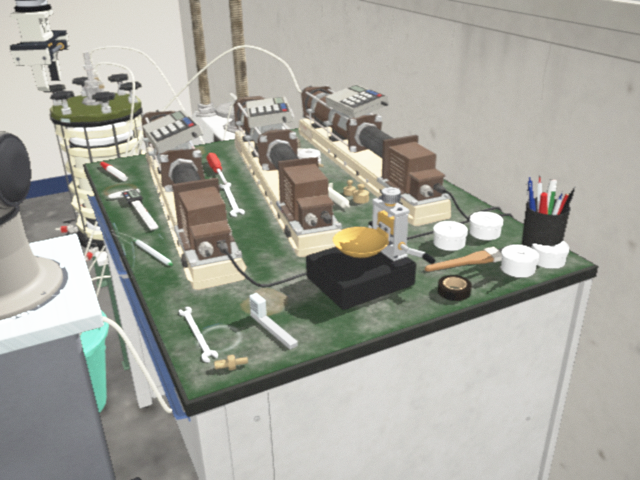

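```bash
cat > h.py <<'E'
import numpy as np,cv2
def ray(c,u,v,z):
    P=c['pose'];d=P[:3,:3]@np.linalg.solve(c['mtx'],[u,v,1.]);t=P[:3,3];return (t+d*(z-t[2])/d[2])[:2]
E
python3 - <<'E'
from h import *
c=np.load('top0.npz');im=c['image'];hsv=cv2.cvtColor(im,cv2.COLOR_BGR2HSV)
def blobs(m,roi,z,name,mn=60):
    x0,y0,x1,y1=roi;k=np.zeros(m.shape,np.uint8);k[y0:y1,x0:x1]=m[y0:y1,x0:x1]*255
    for q in cv2.findContours(k,0,2)[0]:
        if cv2.contourArea(q)<mn:continue
        r=cv2.minAreaRect(q);print(name,cv2.contourArea(q),np.round(r[0],1),np.round(r[1],1),round(r[2],1),[np.round(ray(c,*p,z),0).tolist() for p in cv2.boxPoints(r)],np.round(ray(c,*r[0],z),1))
H,S,V=[hsv[...,i].astype(int) for i in range(3)]
blobs((S<60)&(V>120),(270,275,365,325),10,'gauge')
blobs((H>15)&(H<32)&(S>120)&(V>100),(260,170,330,235),90,'cup')
blobs((V<48),(255,160,335,250),50,'base',500)
cr=cv2.resize(im[140:380,230:370],None,fx=4,fy=4,interpolation=2)[:, :]
cv2.imwrite('pics/t1.png',cv2.resize(im[140:340,240:400],None,fx=3,fy=3,interpolation=2))
E
```

```text
gauge 374.0 [336.1 315.8] [22.  37.1] 78.7 [[365.0, -329.0], [380.0, -404.0], [337.0, -413.0], [321.0, -339.0]] [ 350.5 -371.1]
gauge 404.0 [282. 287.] [24.1 29.5] 63.4 [[416.0, -221.0], [444.0, -275.0], [400.0, -298.0], [372.0, -244.0]] [ 408.  -259.6]
gauge 824.5 [324.3 289.4] [27.8 67.9] 79.5 [[418.0, -272.0], [445.0, -410.0], [389.0, -420.0], [363.0, -284.0]] [ 403.9 -346.5]
cup 1846.0 [292.  202.5] [48.8 48.8] 45.0 [[567.0, -215.0], [636.0, -280.0], [569.0, -348.0], [502.0, -282.0]] [ 568.3 -281.3]
base 1968.0 [293.4 206. ] [78.5 61.7] 86.8 [[645.0, -214.0], [654.0, -339.0], [494.0, -349.0], [486.0, -227.0]] [ 569.3 -282. ]
```

View pics/t1.png

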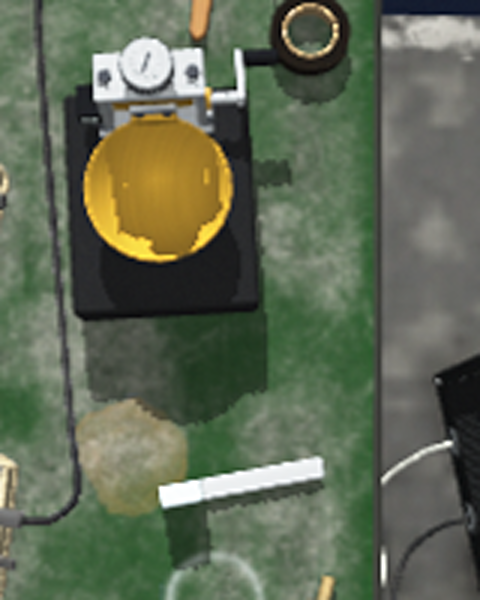

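```bash
python3 - <<'E'
from h import *
c=np.load('top0.npz')
f=lambda x,y:(240+x/3-.33,140+y/3-.33)
sh=ray(c,*f(147,62),163);cup=np.array([568.3,-281.3])
print('screw',sh,'len',np.linalg.norm(sh-cup),'yaw',np.degrees(np.arctan2(*(sh-cup)[::-1])))
for a,b,z in[((66,98),(76,315),50),((244,100),(258,305),50),((80,319),(258,305),50)]:
    p,q=ray(c,*f(*a),z),ray(c,*f(*b),z);d=p-q;print(p,q,np.degrees(np.arctan2(d[1],d[0])))
g=ray(c,*f(181,495),40);n=ray(c,*f(322,468),9);d=n-g;print('grip',g,'nose',n,np.linalg.norm(d),np.degrees(np.arctan2(d[1],d[0])))
from plant import bot
from scipy.spatial.transform import Rotation as R
print(R.from_euler('xyz',bot.get_obs()['tcp_rot']).as_matrix().round(3))
for nm,u,v,z in[('spanR',330,353,3),('spanL',265,353,3),('fit',347,344,9),('tape',343,151,15)]:print(nm,ray(c,u,v,z).round())
E
```

```text
screw [ 629.68372776 -277.91644865] len 61.4769099227501 yaw 3.1550255191519185
[ 637.37412849 -216.94594463] [ 490.61967355 -227.05776769] 3.941621524818587
[ 637.71525047 -336.70300535] [ 498.76308754 -347.50149977] 4.443738683434126
[ 487.98881375 -229.76248615] [ 498.76308754 -347.50149977] 95.22856312984948
grip [ 372.85885431 -298.03659587] nose [ 391.68877655 -393.31356132] 97.11985439703878 -78.82050089927625
[[-0.001  0.338  0.941]
 [-0.001  0.941 -0.338]
 [-1.    -0.001 -0.   ]]
spanR [ 275. -360.]
spanL [ 274. -227.]
fit [ 294. -394.]
tape [ 695. -383.]
```

```bash

python3 -m crank '[{"linear":[0,0,0],"delta_rot":[8,0,0],"fingers":1},{"linear":[0,0,0],"delta_rot":[8.5,0,0],"fingers":1},{"linear":[0,0,0],"delta_rot":[8.5,0,0],"fingers":1},{"linear":[0,0,0],"delta_rot":[8.5,0,0],"fingers":1},{"linear":[0,0,0],"delta_rot":[8.5,0,0],"fingers":1}]'
python3 -m crank '[{"linear":[0,0,0],"delta_rot":[8.5,0,0],"fingers":1},{"linear":[0,0,0],"delta_rot":[8.5,0,0],"fingers":1},{"linear":[0,1.72,3.85],"delta_rot":[0,0,0],"fingers":1},{"linear":[0,1.72,3.85],"delta_rot":[0,0,0],"fingers":1},{"linear":[0,1.72,3.85],"delta_rot":[0,0,0],"fingers":1}]'
python3 -m crank '[{"linear":[0,1.72,3.85],"delta_rot":[0,0,0],"fingers":1},{"linear":[0,1.72,3.85],"delta_rot":[0,0,0],"fingers":1},{"linear":[0,1.72,3.85],"delta_rot":[0,0,0],"fingers":1},{"linear":[0,1.72,3.85],"delta_rot":[0,0,0],"fingers":1},{"linear":[0,1.72,3.85],"delta_rot":[0,0,0],"fingers":1}]'
python3 -m crank '[{"linear":[0,1.72,3.85],"delta_rot":[0,0,0],"fingers":1},{"linear":[0,1.72,3.85],"delta_rot":[0,0,0],"fingers":1},{"linear":[0,-1.33,4.3],"delta_rot":[0,0,0],"fingers":1},{"linear":[0,-1.33,4.3],"delta_rot":[0,0,0],"fingers":1},{"linear":[0,-1.33,4.3],"delta_rot":[0,0,0],"fingers":1}]'
python3 -m crank '[{"linear":[0,-1.33,4.3],"delta_rot":[0,0,0],"fingers":1},{"linear":[0,-1.33,4.3],"delta_rot":[0,0,0],"fingers":1},{"linear":[0,-1.33,4.3],"delta_rot":[0,0,0],"fingers":1},{"linear":[0,-1.33,4.3],"delta_rot":[0,0,0],"fingers":1},{"linear":[0,-1.33,4.3],"delta_rot":[0,0,0],"fingers":1}]'
```

```text
time: 0.6
tool_pos: [177.3, 493.9, 219.4]
tcp_rot: [-0.98, 1.57, -2.063]
contact_force: [-0.4, -0.5, -0.9]
grip_width: 91.7
time: 1.1
tool_pos: [250.8, 389.6, 219.4]
tcp_rot: [-0.828, 1.57, -2.201]
contact_force: [0.4, 0.8, -0.6]
grip_width: 91.8
time: 1.6
tool_pos: [373.0, 217.3, 219.7]
tcp_rot: [-1.964, 1.571, 2.945]
contact_force: [1.2, 0.4, -0.1]
grip_width: 92.0
time: 2.1
tool_pos: [406.6, 14.1, 219.5]
tcp_rot: [-1.984, 1.57, 2.925]
contact_force: [0.8, -0.3, -0.2]
grip_width: 91.9
time: 2.6
tool_pos: [383.2, -209.8, 219.7]
tcp_rot: [3.134, 1.57, 1.759]
contact_force: [0.6, 0.4, 0.3]
grip_width: 91.7
```

```bash
cat >> h.py <<'E'
from scipy.spatial.transform import Rotation as Rn
def where(*tgt):
    from plant import bot
    o=bot.get_obs();M=Rn.from_euler('xyz',o['tcp_rot']).as_matrix();p=np.array(o['tool_pos'])
    yaw=np.degrees(np.arctan2(M[1,1],M[0,1]))
    print('t',round(o['time'],2),'p',p.round(1),'jawyaw',yaw.round(2),'F',np.round(o['contact_force'],2),'w',round(o['grip_width'],1),'q6',np.degrees(o['joint_positions'][5]).round(1),'tilt',(M[:,0]+[0,0,1]).round(3))
    if tgt: print('to go tool cm',(M.T@(np.array(tgt[:3])-p)/10).round(2), 'rotx', round((yaw-tgt[3]+180)%360-180,2) if len(tgt)>3 else '')
E
python3 -m crank '[{"linear":[1.5,-1.33,4.3],"delta_rot":[0,0,0],"fingers":1},{"linear":[3,-1.33,4.3],"delta_rot":[0,0,0],"fingers":1},{"linear":[3,0,0],"delta_rot":[0,0,0],"fingers":1},{"linear":[0,0,0],"delta_rot":[0,0,0],"fingers":1},{"linear":[0,0,0],"delta_rot":[0,0,0],"fingers":1}]'
python3 - <<'E'
from h import *
from plant import capture
c=capture('wrist');np.savez('w1.npz',**c);cv2.imwrite('pics/w1.png',c['image']);print(c['mtx'].round(1).tolist(),c['pose'].round(3).tolist())
where(373,-298,32,11.2)
E
```

```text
time: 3.1
tool_pos: [374.8, -293.7, 147.2]
tcp_rot: [-2.733, 1.569, 2.175]
contact_force: [0.4, 0.2, 0.3]
grip_width: 91.9
[[371.6, 0.0, 319.0], [0.0, 371.6, 241.9], [0.0, 0.0, 1.0]] [[0.981, 0.186, 0.061, 358.216], [0.196, -0.933, -0.304, -212.28], [0.0, 0.31, -0.951, 311.979], [0.0, 0.0, 0.0, 1.0]]
t 3.15 p [ 375.5 -294.   148.1] jawyaw 11.29 F [0.19 0.66 0.88] w 92.0 q6 -58.6 tilt [ 0.001 -0.     0.   ]
to go tool cm [11.61 -0.33  0.34] rotx 0.09
```

View pics/w1.png

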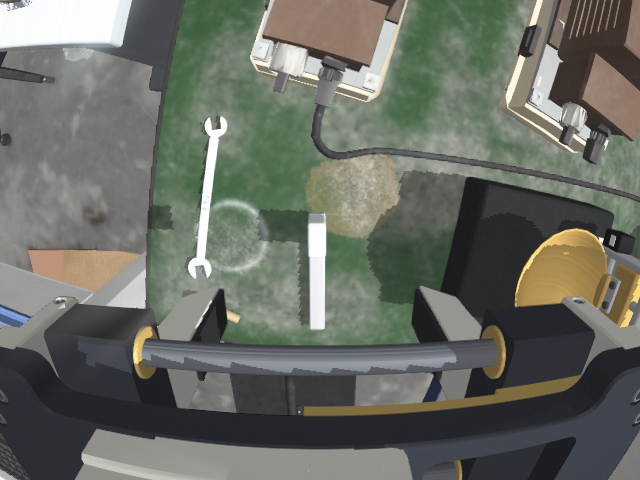

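```bash
cat >> h.py <<'E'
def fray(c,u,v,z):
    K=c['mtx'];a=np.array([(u-K[0,2])/K[0,0],(v-K[1,2])/K[1,1]]);r=np.hypot(*a);P=c['pose']
    d=P[:3,:3]@np.array([*(a/r*np.sin(r)),np.cos(r)]);t=P[:3,3];return (t+d*(z-t[2])/d[2])[:2]
E
python3 - <<'E'
from h import *
c=np.load('w1.npz');g=cv2.cvtColor(c['image'],6)
for v in(216,220,225,230,235,240,245,250,255,260,270,300,320,326):
    r=g[v,295:345].astype(int);d=np.diff(r);print(v,295+np.argmax(d)+.5,295+np.argmin(d)+.5,end='; ')
print();print(g[205:265:2,316].tolist(),g[315:335,316].tolist())
for n,u,v,z in[('nose',317,328,10),('b',316.5,270,10),('gtop',317,240,40),('rear',317,213,0),('rear40',317,227,40),('spanlow',200,267,3),('cupC',570,270,90)]:print(n,fray(c,u,v,z).round(1))
E
```

```text
216 323.5 325.5; 220 323.5 325.5; 225 307.5 325.5; 230 307.5 325.5; 235 307.5 325.5; 240 307.5 325.5; 245 307.5 325.5; 250 307.5 325.5; 255 308.5 325.5; 260 309.5 324.5; 270 309.5 324.5; 300 309.5 324.5; 320 309.5 324.5; 326 310.5 324.5; 
[125, 124, 129, 125, 131, 150, 148, 150, 151, 217, 252, 253, 254, 254, 254, 254, 254, 254, 253, 254, 254, 254, 254, 254, 254, 253, 240, 242, 242, 242] [240, 240, 240, 240, 240, 239, 239, 239, 238, 238, 239, 239, 239, 230, 183, 127, 124, 118, 119, 119]
nose [ 392.3 -392.8]
b [ 380.4 -334.6]
gtop [ 373.8 -297.9]
rear [ 371.3 -286.5]
rear40 [ 371.7 -287.7]
spanlow [ 274.4 -356.6]
cupC [ 566.2 -267.7]
```

```bash

python3 -m crank '[{"linear":[3,-0.06,0.09],"delta_rot":[0,0,0],"fingers":1},{"linear":[3,-0.06,0.09],"delta_rot":[0,0,0],"fingers":0.7},{"linear":[3,-0.06,0.09],"delta_rot":[0,0,0],"fingers":0.5},{"linear":[2.6,-0.06,0.09],"delta_rot":[0.2,0,0],"fingers":0.4},{"linear":[0,0,0],"delta_rot":[0,0,0],"fingers":0}]'
python3 -m crank '[{"linear":[0,0,0],"delta_rot":[0,0,0],"fingers":0},{"linear":[0,0,0],"delta_rot":[0,0,0],"fingers":0},{"linear":[0,0,0],"delta_rot":[0,0,0],"fingers":0},{"linear":[0,0,0],"delta_rot":[0,0,0],"fingers":0},{"linear":[0,0,0],"delta_rot":[0,0,0],"fingers":0}]'
python3 -c "
from h import *
where()"
```

```text
time: 3.65
tool_pos: [373.1, -296.8, 30.2]
tcp_rot: [-2.629, 1.568, 2.277]
contact_force: [-0.8, 0.1, 1.7]
grip_width: 64.9
time: 4.15
tool_pos: [373.6, -298.5, 31.7]
tcp_rot: [0.62, 1.57, -0.758]
contact_force: [0.0, -0.4, -0.3]
grip_width: 24.5
t 4.15 p [ 373.6 -298.5   31.7] jawyaw 11.04 F [ 0.02 -0.39 -0.31] w 24.5 q6 -58.9 tilt [ 0.001 -0.001  0.   ]
```

```bash

python3 -m crank '[{"linear":[0,0,0],"delta_rot":[0,0,0],"fingers":0},{"linear":[0,0,0],"delta_rot":[0,0,0],"fingers":0},{"linear":[0,0,0],"delta_rot":[0,0,0],"fingers":0},{"linear":[-3.2,0,0],"delta_rot":[0,0,0],"fingers":0},{"linear":[-3.2,0,0],"delta_rot":[-8.32,0,0],"fingers":0}]'
python3 -m crank '[{"linear":[0,0,0],"delta_rot":[-8.32,0,0],"fingers":0},{"linear":[0,0,0],"delta_rot":[-8.32,0,0],"fingers":0},{"linear":[0,0,0],"delta_rot":[-8.32,0,0],"fingers":0},{"linear":[0,0,0],"delta_rot":[-8.32,0,0],"fingers":0},{"linear":[0,0,0],"delta_rot":[-8.32,0,0],"fingers":0}]'
python3 -m crank '[{"linear":[0,0,0],"delta_rot":[-8.32,0,0],"fingers":0},{"linear":[0,0,0],"delta_rot":[-8.32,0,0],"fingers":0},{"linear":[0,0,0],"delta_rot":[-8.32,0,0],"fingers":0},{"linear":[0,0,0],"delta_rot":[-8.32,0,0],"fingers":0},{"linear":[0,0,0],"delta_rot":[0,0,0],"fingers":0}]'
python3 - <<'E'
from h import *
from plant import capture
c=capture('wrist');np.savez('w2.npz',**c);cv2.imwrite('pics/w2.png',c['image'])
where(425.9,-292,82,94.2)
E
```

```text
time: 4.65
tool_pos: [372.5, -297.4, 94.8]
tcp_rot: [-2.763, 1.567, 2.289]
contact_force: [0.3, -0.9, -0.7]
grip_width: 12.8
time: 5.15
tool_pos: [373.0, -297.9, 94.7]
tcp_rot: [2.79, 1.57, 2.289]
contact_force: [0.2, 0.8, -1.2]
grip_width: 12.8
time: 5.65
tool_pos: [373.0, -298.0, 94.7]
tcp_rot: [2.24, 1.57, 2.316]
contact_force: [0.1, 0.7, -1.4]
grip_width: 12.6
t 5.7 p [ 373.1 -298.1   94.8] jawyaw 94.06 F [ 0.97 -0.41 -0.88] w 12.5 q6 -141.9 tilt [-0.001  0.001  0.   ]
to go tool cm [1.27 0.23 5.31] rotx -0.14
```

View pics/w2.png

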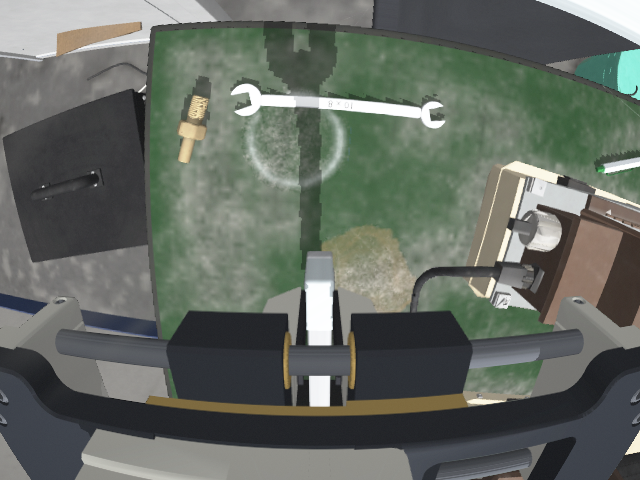

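```bash

python3 -m crank '[{"linear":[0,0.08,1.77],"delta_rot":[-0.14,0,0],"fingers":0},{"linear":[0,0.08,1.77],"delta_rot":[0,0,0],"fingers":0},{"linear":[0,0.08,1.77],"delta_rot":[0,0,0],"fingers":0},{"linear":[0.5,0,0],"delta_rot":[0,0,0],"fingers":0},{"linear":[0.5,0,0],"delta_rot":[0,0,0],"fingers":0}]'
python3 -m crank '[{"linear":[0.1,0,0],"delta_rot":[0,0,0],"fingers":0},{"linear":[0.1,0,0],"delta_rot":[0,0,0],"fingers":0},{"linear":[0,0,0],"delta_rot":[0,0,0],"fingers":0},{"linear":[0,0,0],"delta_rot":[0,0,0],"fingers":0},{"linear":[0,0,0],"delta_rot":[0,0,0],"fingers":0}]'
python3 - <<'E'
from h import *
from plant import capture
c=capture('scene');np.savez('s2.npz',**c);cv2.imwrite('pics/s2.png',cv2.resize(c['image'][170:320,210:410],None,fx=4,fy=4,interpolation=2))
c=capture('top');np.savez('t2.npz',**c)
where(484.7,-287.7,82,94.2)
E
```

```text
time: 6.2
tool_pos: [425.7, -291.5, 84.4]
tcp_rot: [2.44, 1.57, 2.515]
contact_force: [-0.0, 0.4, -1.4]
grip_width: 12.5
time: 6.7
tool_pos: [426.1, -292.0, 83.3]
tcp_rot: [-0.588, 1.57, -0.512]
contact_force: [0.7, -0.9, -0.5]
grip_width: 12.5
t 6.8 p [ 426.1 -291.9   83.2] jawyaw 94.37 F [-0.87  0.07 -0.91] w 12.3 q6 -137.3 tilt [ 0. -0.  0.]
to go tool cm [ 0.12 -0.03  5.88] rotx 0.17
```

View pics/s2.png

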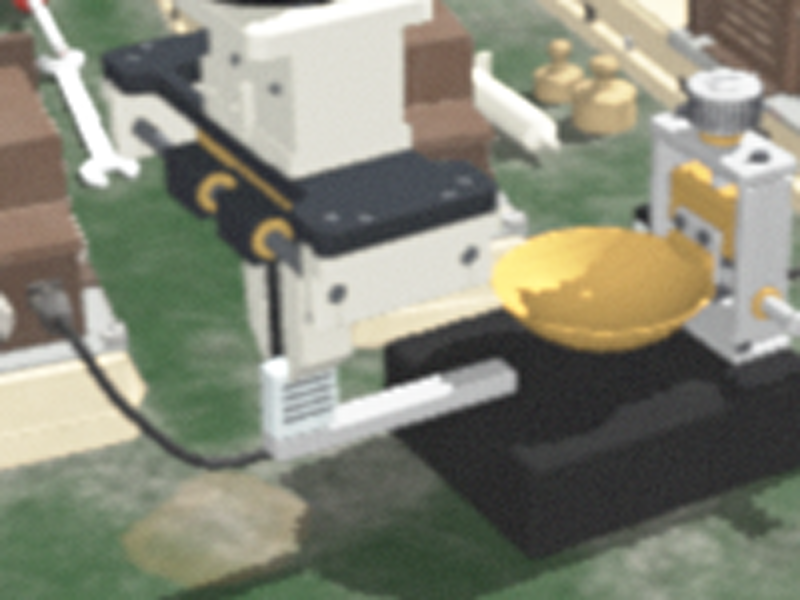

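```bash

python3 -m crank '[{"linear":[0.1,0,1.0],"delta_rot":[0.15,0,0],"fingers":0},{"linear":[0.05,0,0.5],"delta_rot":[0,0,0],"fingers":0},{"linear":[0,0,0.5],"delta_rot":[0,0,0],"fingers":0},{"linear":[0,0,0],"delta_rot":[0,0,0],"fingers":0},{"linear":[0,0,0],"delta_rot":[0,0,0],"fingers":0}]'
python3 -c "
from h import *
where(484.7,-287.7,82,94.2)"
```

```text
time: 7.3
tool_pos: [446.2, -290.2, 81.5]
tcp_rot: [1.334, 1.571, 1.409]
contact_force: [-0.2, -0.2, -0.7]
grip_width: 12.5
t 7.3 p [ 446.2 -290.2   81.5] jawyaw 94.26 F [-0.23 -0.18 -0.73] w 12.5 q6 -135.6 tilt [0. 0. 0.]
to go tool cm [-0.05 -0.04  3.85] rotx 0.06
```

```bash

python3 -m crank '[{"linear":[0.05,0,0],"delta_rot":[0,0,0],"fingers":0},{"linear":[0.05,0,0],"delta_rot":[0,0,0],"fingers":0},{"linear":[0,0,0],"delta_rot":[0,0,0],"fingers":0},{"linear":[0,0,0],"delta_rot":[0,0,0],"fingers":0},{"linear":[0,0,0],"delta_rot":[0,0,0],"fingers":0}]'
python3 -c "
from h import *
where(484.7,-287.7,82,94.2)"
```

```text
time: 7.8
tool_pos: [445.9, -290.4, 80.7]
tcp_rot: [0.592, 1.571, 0.666]
contact_force: [-0.7, -0.4, 1.2]
grip_width: 12.8
t 7.8 p [ 445.9 -290.4   80.7] jawyaw 94.23 F [-0.67 -0.36  1.2 ] w 12.8 q6 -135.6 tilt [0. 0. 0.]
to go tool cm [-0.13 -0.02  3.88] rotx 0.03
```

Contact (Fz went from −1 to +1.2 N). Slide in, reading the force on the way.

```bash

python3 -m crank '[{"linear":[0,0,0.4],"delta_rot":[0,0,0],"fingers":0},{"linear":[0,0,0.4],"delta_rot":[0,0,0],"fingers":0},{"linear":[0,0,0.4],"delta_rot":[0,0,0],"fingers":0},{"linear":[0,0,0.4],"delta_rot":[0,0,0],"fingers":0},{"linear":[0,0,0.4],"delta_rot":[0,0,0],"fingers":0}]'
python3 -m crank '[{"linear":[0,0,0.4],"delta_rot":[0,0,0],"fingers":0},{"linear":[0,0,0.4],"delta_rot":[0,0,0],"fingers":0},{"linear":[0,0,0.4],"delta_rot":[0,0,0],"fingers":0},{"linear":[0,0,0.4],"delta_rot":[0,0,0],"fingers":0},{"linear":[0,0,0.3],"delta_rot":[0,0,0],"fingers":0}]'
python3 - <<'E'
from h import *
from plant import capture
c=capture('scene');np.savez('s3.npz',**c)
a=cv2.resize(c['image'][195:300,240:400],None,fx=5,fy=5,interpolation=2);cv2.imwrite('pics/s3.png',a)
where(484.7,-287.7,82,94.2)
E
```

```text
time: 8.3
tool_pos: [466.2, -288.9, 80.8]
tcp_rot: [-2.485, 1.571, -2.411]
contact_force: [-4.6, -0.2, 6.3]
grip_width: 12.3
time: 8.8
tool_pos: [485.1, -287.6, 81.1]
tcp_rot: [-2.039, 1.57, -1.965]
contact_force: [-4.9, -0.2, 7.2]
grip_width: 12.5
t 8.85 p [ 485.5 -287.6   81.1] jawyaw 94.25 F [-3.26 -0.63  6.2 ] w 12.5 q6 -132.7 tilt [ 0.    -0.001  0.   ]
to go tool cm [-0.09  0.   -0.08] rotx 0.05
```

View pics/s3.png

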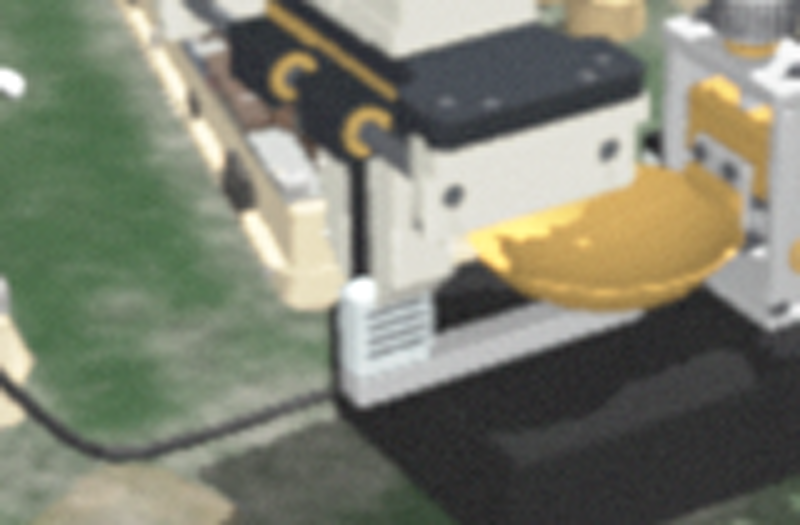

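```bash

python3 -m crank '[{"linear":[0,0,0],"delta_rot":[0,0,0],"fingers":0.5},{"linear":[0,0,0],"delta_rot":[0,0,0],"fingers":0.5},{"linear":[0,0,0],"delta_rot":[0,0,0],"fingers":0.5},{"linear":[-3,0,0],"delta_rot":[0,0,0],"fingers":0.6},{"linear":[-4.3,0,0],"delta_rot":[0,0,0],"fingers":0.6}]'
python3 -m crank '[{"linear":[-4.4,0,0],"delta_rot":[0,0,0],"fingers":0.6},{"linear":[0,-0.02,3.6],"delta_rot":[0,0,0],"fingers":0.6},{"linear":[0,-0.02,3.6],"delta_rot":[0,0,0],"fingers":0.6},{"linear":[0,-0.02,3.6],"delta_rot":[0,0,0],"fingers":0.6},{"linear":[0,-0.02,3.6],"delta_rot":[0,0,0],"fingers":0.6}]'
python3 -m crank '[{"linear":[0,0,0],"delta_rot":[0,0,0],"fingers":0.6},{"linear":[0,0,0],"delta_rot":[0,0,0],"fingers":0.6},{"linear":[0,0,0],"delta_rot":[0,0,0],"fingers":0.6},{"linear":[0,0,0],"delta_rot":[0,0,0],"fingers":0.6},{"linear":[0,0,0],"delta_rot":[0,0,0],"fingers":0.6}]'
python3 - <<'E'
from h import *
from plant import capture
c=capture('wrist');np.savez('w4.npz',**c);cv2.imwrite('pics/w4.png',c['image'])
where(629,-277.6,166,94.2)
E
```

```text
time: 9.35
tool_pos: [483.7, -286.3, 151.8]
tcp_rot: [2.341, 1.565, 2.415]
contact_force: [0.9, -0.6, 0.5]
grip_width: 48.3
time: 9.85
tool_pos: [630.0, -277.3, 197.5]
tcp_rot: [0.463, 1.57, 0.537]
contact_force: [1.2, -0.4, -0.2]
grip_width: 55.2
time: 10.35
tool_pos: [628.0, -278.0, 198.2]
tcp_rot: [-0.503, 1.57, -0.43]
contact_force: [0.7, -0.1, 0.1]
grip_width: 54.9
t 10.4 p [ 628.1 -277.9  198.2] jawyaw 94.19 F [-0.19 -0.47 -0.43] w 55.1 q6 -124.5 tilt [ 0.001 -0.     0.   ]
to go tool cm [3.22 0.03 0.09] rotx -0.01
```

View pics/w4.png

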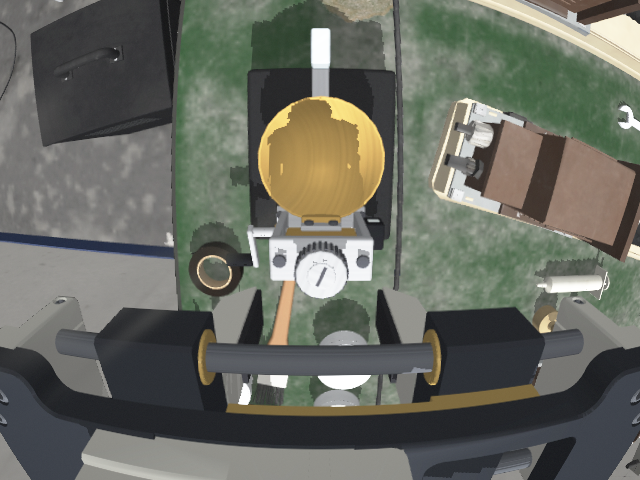

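```bash

python3 - <<'E'
from h import *
c=np.load('w4.npz')
for n,u,v,z in[('screw',322,274,163),('cup',321.5,156,90),('griptop',320.5,44,90)]:print(n,fray(c,u,v,z).round(1))
g=cv2.cvtColor(c['image'],6)
k=cv2.HoughCircles(cv2.medianBlur(g[235:310,285:360],3),3,1,30,param1=120,param2=15,minRadius=17,maxRadius=32)
print(k)
E
```

```text
screw [ 628.2 -277.7]
cup [ 566.6 -282.2]
griptop [ 483.6 -289.1]
[[[36.5 34.5 27.8]]]
```

```bash

python3 -m crank '[{"linear":[1.6,0.02,0],"delta_rot":[0,0,0],"fingers":0.6},{"linear":[1.6,0,0],"delta_rot":[0,0,0],"fingers":0.6},{"linear":[0,0,0],"delta_rot":[0,0,0],"fingers":0.3},{"linear":[0,0,0],"delta_rot":[0,0,0],"fingers":0.2},{"linear":[0,0,0],"delta_rot":[0,0,0],"fingers":0}]'
python3 -m crank '[{"linear":[0,0,0],"delta_rot":[0,0,0],"fingers":0},{"linear":[0,0,0],"delta_rot":[0,0,0],"fingers":0},{"linear":[0,0,0],"delta_rot":[0,0,0],"fingers":0},{"linear":[0,0,0],"delta_rot":[3,0,0],"fingers":0},{"linear":[0,0,0],"delta_rot":[7,0,0],"fingers":0}]'
python3 -c "
from h import *
where(628.2,-277.7,166,94.2)
from plant import bot;print(bot.get_obs()['moment'])"
```

```text
time: 10.9
tool_pos: [628.9, -277.8, 166.8]
tcp_rot: [-0.558, 1.569, -0.485]
contact_force: [0.0, -1.0, -0.4]
grip_width: 35.9
time: 11.4
tool_pos: [628.6, -277.4, 165.7]
tcp_rot: [-0.093, 1.571, -0.197]
contact_force: [0.2, 0.7, -0.2]
grip_width: 1.2
t 11.4 p [ 628.6 -277.4  165.7] jawyaw 84.06 F [ 0.16  0.73 -0.16] w 1.2 q6 -114.3 tilt [ 0. -0.  0.]
to go tool cm [-0.03 -0.03 -0.04] rotx -10.14
[ 0.01487171 -0.00603929 -0.02237883]
```

```bash

python3 - <<'E'
from h import *
from plant import capture
c=capture('scene');np.savez('s5.npz',**c)
w=capture('wrist');np.savez('w5.npz',**w)
a=cv2.resize(c['image'][120:280,290:450],(480,480),interpolation=2)
b=cv2.resize(w['image'][200:420,220:420],(320,480)) 
cv2.imwrite('pics/s5.png',np.hstack([a,b]))
E
```

```text
(no output)
```

View pics/s5.png

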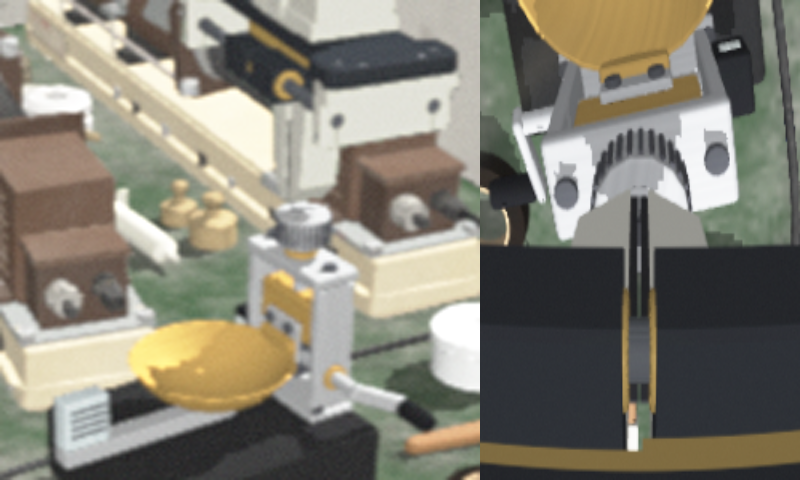

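```bash

python3 - <<'E'
from h import *
c=np.load('s5.npz');w=np.load('w5.npz');P=np.linalg.inv(c['pose'])
for p in[(628.2,-277.7,163),(628.2,-277.7,141),(628.2,-277.7,154)]:
    q=c['mtx']@(P@[*p,1])[:3];q=q[:2]/q[2];print(p,q,(q-[290,120])*3)
def r(c,u,v,fish):
    K=c['mtx'];a=np.array([(u-K[0,2])/K[0,0],(v-K[1,2])/K[1,1]]);d=np.array([*a,1.])
    if fish: rr=np.hypot(*a);d=np.array([*(a/rr*np.sin(rr)),np.cos(rr)])
    return c['pose'][:3,:3]@d/np.linalg.norm(d),c['pose'][:3,3]
w4=np.load('w4.npz');t=np.load('top0.npz')
S=r(c,290+303/3,120+212/3,0);W=r(w4,321.5,270,1);T=r(t,289-.33,160.3,0)
def tri(a,b):
    A=np.stack([a[0],-b[0]],1);s=np.linalg.lstsq(A,b[1]-a[1],rcond=None)[0];return (a[1]+a[0]*s[0]).round(1),(b[1]+b[0]*s[1]).round(1)
print(tri(S,W),tri(S,T),tri(W,T))
# fingertip in scene
E
```

```text
(628.2, -277.7, 163) [389.84167792 192.21845118] [299.52503375 216.65535353]
(628.2, -277.7, 141) [389.37757883 204.1236675 ] [298.13273649 252.3710025 ]
(628.2, -277.7, 154) [389.65070405 197.11737315] [298.95211215 231.35211945]
(array([ 628.9, -280. ,  166.6]), array([ 624.9, -278.2,  165. ])) (array([ 629.9, -278.5,  165.8]), array([ 629. , -278.1,  165.6])) (array([ 639. , -277. ,  130.9]), array([ 639.2, -275.9,  131.1]))
```

```bash

python3 - <<'E'
from h import *
from plant import bot
w=np.load('w5.npz');P=np.linalg.inv(w['pose']);K=w['mtx']
o=bot.get_obs();M=Rn.from_euler('xyz',o['tcp_rot']).as_matrix();t=o['tool_pos']
print('cam in tool',M.T@(w['pose'][:3,3]-t), bot.tip_extent)
for off in(0,-9.5,9.5):
  for a in(-20,-10,0,10,25,35):
    q=(P@[*(t+M@[a,0,off]),1])[:3];th=np.arctan2(np.hypot(*q[:2]),q[2]);print(off,a,(K[:2,2]+K[0,0]*th*q[:2]/np.hypot(*q[:2])).round(0))
E
```

```text
cam in tool [-164.69067925   -0.68638989  -84.81445432] 25.0
0 -20 [322. 321.]
0 -10 [322. 310.]
0 0 [322. 301.]
0 10 [322. 292.]
0 25 [322. 280.]
0 35 [321. 273.]
-9.5 -20 [322. 302.]
-9.5 -10 [322. 292.]
-9.5 0 [322. 283.]
-9.5 10 [322. 275.]
-9.5 25 [321. 265.]
-9.5 35 [321. 258.]
9.5 -20 [322. 339.]
9.5 -10 [322. 328.]
9.5 0 [322. 317.]
9.5 10 [322. 308.]
9.5 25 [322. 296.]
9.5 35 [322. 288.]
```

```bash

python3 -m crank '[{"linear":[0,0,0],"delta_rot":[-8,0,0],"fingers":0.6},{"linear":[0,0,0],"delta_rot":[-2,0,0],"fingers":0.6},{"linear":[0,0,0],"delta_rot":[0,0,0],"fingers":0.6},{"linear":[0,0,0],"delta_rot":[0,0,0],"fingers":0.6},{"linear":[0,0,0],"delta_rot":[0,0,0],"fingers":0.6}]'
python3 -m crank '[{"linear":[0,0,0],"delta_rot":[0,0,0],"fingers":0.6},{"linear":[0,0,0],"delta_rot":[0,0,0],"fingers":0.6},{"linear":[0.8,0,0],"delta_rot":[0,0,0],"fingers":0.6},{"linear":[0.7,0,0],"delta_rot":[0,0,0],"fingers":0.6},{"linear":[0.7,0,0],"delta_rot":[0,0,0],"fingers":0.6}]'
python3 -m crank '[{"linear":[0,0,0],"delta_rot":[0,0,0],"fingers":0.3},{"linear":[0,0,0],"delta_rot":[0,0,0],"fingers":0.2},{"linear":[0,0,0],"delta_rot":[0,0,0],"fingers":0},{"linear":[0,0,0],"delta_rot":[0,0,0],"fingers":0},{"linear":[0,0,0],"delta_rot":[0,0,0],"fingers":0}]'
python3 - <<'E'
from h import *
from plant import capture
c=capture('scene');np.savez('s6.npz',**c)
w=capture('wrist');np.savez('w6.npz',**w)
a=cv2.resize(c['image'][120:280,290:450],(480,480),interpolation=2)
b=cv2.resize(w['image'][200:420,220:420],(320,480)) 
cv2.imwrite('pics/s6.png',np.hstack([a,b]))
where()
E
```

```text
time: 12.0
tool_pos: [628.6, -277.4, 165.6]
tcp_rot: [0.557, 1.571, 0.631]
contact_force: [-0.1, -0.9, 0.1]
grip_width: 35.8
time: 12.5
tool_pos: [628.3, -277.3, 142.5]
tcp_rot: [2.477, 1.57, 2.551]
contact_force: [-0.1, -0.3, -0.2]
grip_width: 54.8
time: 13.0
tool_pos: [628.7, -276.9, 144.0]
tcp_rot: [0.863, 1.57, 0.937]
contact_force: [-0.0, 2.7, 1.4]
grip_width: 30.2
t 13.1 p [ 628.7 -276.9  144. ] jawyaw 94.25 F [-0.55  2.99  2.31] w 30.0 q6 -124.4 tilt [0.    0.001 0.   ]
```

View pics/s6.png

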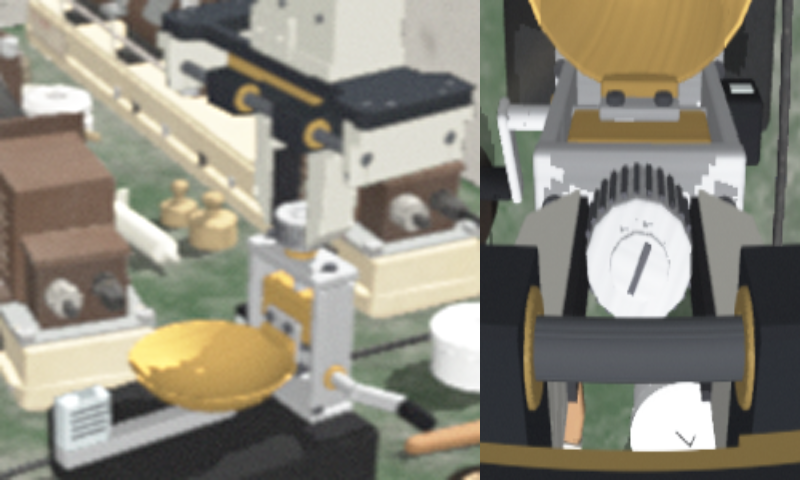

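```bash

python3 -m crank '[{"linear":[0,0,0],"delta_rot":[8.5,0,0],"fingers":0},{"linear":[0,0,0],"delta_rot":[8.5,0,0],"fingers":0},{"linear":[0,0,0],"delta_rot":[8.5,0,0],"fingers":0},{"linear":[0,0,0],"delta_rot":[8.5,0,0],"fingers":0},{"linear":[0,0,0],"delta_rot":[8.5,0,0],"fingers":0}]'
python3 -c "
from h import *
where()
from plant import bot;print(bot.get_obs()['moment'])"
python3 -m crank '[{"linear":[0,0,0],"delta_rot":[8.5,0,0],"fingers":0},{"linear":[0,0,0],"delta_rot":[8.5,0,0],"fingers":0},{"linear":[0,0,0],"delta_rot":[8.5,0,0],"fingers":0},{"linear":[0,0,0],"delta_rot":[8.5,0,0],"fingers":0},{"linear":[0,0,0],"delta_rot":[8.5,0,0],"fingers":0}]'
python3 - <<'E'
from h import *
from plant import capture,bot
where();print(bot.get_obs()['moment'])
w=capture('wrist');np.savez('w7.npz',**w)
w6=np.load('w6.npz')
# slot mark in the view, head top ~ (320,315) full
for q in(w6,w):
    g=cv2.cvtColor(q['image'],6)[285:345,285:355];m=(g<110).astype(np.uint8)
    n,l,s,ce=cv2.connectedComponentsWithStats(m)
    for i in range(1,n):
        if 8<s[i,4]<120:
            r=cv2.minAreaRect(np.argwhere(l==i)[:,::-1].astype(np.float32));print(ce[i].round(1),s[i,4],np.round(r[1],1),round(r[2],1))
    print('-')
E
```

```text
time: 13.6
tool_pos: [628.8, -276.5, 143.9]
tcp_rot: [1.858, 1.57, 1.184]
contact_force: [-0.1, 4.0, 2.8]
grip_width: 30.0
t 13.6 p [ 628.8 -276.5  143.9] jawyaw 51.42 F [-0.14  3.98  2.8 ] w 30.0 q6 -81.6 tilt [0.    0.001 0.   ]
[0.7230151  0.00130182 0.05005559]
time: 14.1
tool_pos: [629.2, -276.4, 144.0]
tcp_rot: [2.195, 1.569, 0.78]
contact_force: [1.1, 5.1, 2.1]
grip_width: 29.9
t 14.1 p [ 629.2 -276.4  144. ] jawyaw 8.93 F [1.08 5.06 2.11] w 29.9 q6 -39.1 tilt [0.001 0.001 0.   ]
[ 0.70498295 -0.15559815  0.04695956]
[24.7  1.7] 26 [4. 5.] 90.0
[32.4  1.5] 17 [3. 4.] 90.0
[40.4  2.1] 22 [5. 4.] 90.0
[47.8  2.5] 34 [6. 5.] 90.0
-
[24.4  2.3] 33 [5. 5.] 90.0
[32.   1.5] 20 [3. 4.] 90.0
[40.3  2. ] 29 [5. 5.] 90.0
[47.7  2.8] 39 [6. 5.] 90.0
[34.2 37.7] 106 [ 4.4 25.5] 28.6
-
```

```bash

python3 -m crank '[{"linear":[0,0,0],"delta_rot":[0,0,0],"fingers":0.6},{"linear":[0,0,0],"delta_rot":[0,0,0],"fingers":0.6},{"linear":[0,0,0],"delta_rot":[0,0,0],"fingers":0.6},{"linear":[-1.8,0,0],"delta_rot":[0,0,0],"fingers":0.6},{"linear":[-1.8,0,0],"delta_rot":[-8.53,0,0],"fingers":0.6}]'
python3 -m crank '[{"linear":[0,0,0],"delta_rot":[-8.53,0,0],"fingers":0.6},{"linear":[0,0,0],"delta_rot":[-8.53,0,0],"fingers":0.6},{"linear":[0,0,0],"delta_rot":[-8.53,0,0],"fingers":0.6},{"linear":[0,0,0],"delta_rot":[-8.53,0,0],"fingers":0.6},{"linear":[0,0,0],"delta_rot":[-8.53,0,0],"fingers":0.6}]'
python3 -m crank '[{"linear":[0,0,0],"delta_rot":[-8.53,0,0],"fingers":0.5},{"linear":[0,0,0],"delta_rot":[-8.53,0,0],"fingers":0.5},{"linear":[0,0,0],"delta_rot":[-8.53,0,0],"fingers":0.5},{"linear":[0,0,0],"delta_rot":[-8.53,0,0],"fingers":0.5},{"linear":[0,0,-3.6],"delta_rot":[0,0,0],"fingers":0.5}]'
python3 -m crank '[{"linear":[0,0,-3.6],"delta_rot":[0,0,0],"fingers":0.5},{"linear":[0,0,-3.6],"delta_rot":[0,0,0],"fingers":0.5},{"linear":[0,0,-3.6],"delta_rot":[0,0,0],"fingers":0.5},{"linear":[3,0,-0.1],"delta_rot":[0,0,0],"fingers":0.4},{"linear":[0,0,0],"delta_rot":[0,0,0],"fingers":0.4}]'
python3 - <<'E'
from h import *
from plant import capture
w=capture('wrist');np.savez('w8.npz',**w);cv2.imwrite('pics/w8.png',w['image'])
where(483.8,-288.3,64,94.2)
g=cv2.cvtColor(w['image'],6)
for v in range(200,340,10):
    r=g[v,270:370].astype(int);ix=np.where(r>200)[0];print(v,(ix.min()+270,ix.max()+270,len(ix)) if len(ix) else None)
E
```

```text
time: 14.65
tool_pos: [628.1, -277.7, 179.2]
tcp_rot: [-2.206, 1.569, 2.818]
contact_force: [0.3, -0.2, -0.9]
grip_width: 54.4
time: 15.15
tool_pos: [628.4, -277.9, 179.5]
tcp_rot: [-1.36, 1.57, -1.87]
contact_force: [0.1, 0.3, -0.8]
grip_width: 55.4
time: 15.65
tool_pos: [594.6, -280.2, 178.3]
tcp_rot: [-0.302, 1.569, -0.216]
contact_force: [-1.6, -0.2, 0.1]
grip_width: 45.8
time: 16.15
tool_pos: [481.6, -288.3, 147.2]
tcp_rot: [2.42, 1.565, 2.498]
contact_force: [-0.8, -0.2, 0.4]
grip_width: 37.4
t 16.2 p [ 483.  -288.7  148.7] jawyaw 94.51 F [0.53 0.37 0.81] w 37.2 q6 -133.2 tilt [-0.002  0.002  0.   ]
to go tool cm [8.47 0.02 0.1 ] rotx 0.31
200 None
210 None
220 None
230 None
240 None
250 (np.int64(309), np.int64(330), 22)
260 (np.int64(309), np.int64(329), 21)
270 (np.int64(309), np.int64(329), 21)
280 (np.int64(310), np.int64(329), 20)
290 None
300 None
310 None
320 (np.int64(288), np.int64(351), 25)
330 (np.int64(281), np.int64(357), 9)
```

```bash

python3 - <<'E'
from h import *
w=np.load('w8.npz');g=cv2.cvtColor(w['image'],6);print(g[236:300:2,319].tolist())
for v in(245,266,286):print(v,fray(w,319.5,v,90).round(1))
E
python3 -m crank '[{"linear":[2.9,0,0],"delta_rot":[0.3,0,0],"fingers":0.4},{"linear":[2.9,0,0],"delta_rot":[0,0,0],"fingers":0.4},{"linear":[2.6,0,0],"delta_rot":[0,0,0],"fingers":0.4},{"linear":[0,0,0],"delta_rot":[0,0,0],"fingers":0.4},{"linear":[0,0,0],"delta_rot":[0,0,0],"fingers":0.4}]'
python3 -c "
from h import *
where()"
```

```text
[163, 164, 164, 165, 223, 253, 255, 255, 255, 255, 255, 255, 255, 255, 255, 255, 255, 255, 255, 255, 255, 255, 255, 255, 185, 185, 184, 186, 184, 185, 184, 183]
245 [ 471.3 -290. ]
266 [ 485.5 -288.9]
286 [ 499.6 -287.8]
time: 16.7
tool_pos: [485.0, -289.3, 66.5]
tcp_rot: [-0.728, 1.57, -0.653]
contact_force: [0.5, 0.1, 0.8]
grip_width: 36.7
t 16.7 p [ 485.  -289.3   66.5] jawyaw 94.27 F [0.49 0.08 0.79] w 36.7 q6 -132.9 tilt [ 0.001 -0.     0.   ]
```

```bash

python3 -m crank '[{"linear":[0,0,0],"delta_rot":[0,0,0],"fingers":0},{"linear":[0,0,0],"delta_rot":[0,0,0],"fingers":0},{"linear":[0,0,0],"delta_rot":[0,0,0],"fingers":0},{"linear":[0,0,0],"delta_rot":[0,0,0],"fingers":0},{"linear":[0,0,0],"delta_rot":[0,0,0],"fingers":0}]'
python3 -m crank '[{"linear":[0,0,-0.08],"delta_rot":[0,0,0],"fingers":0},{"linear":[0,0,-0.08],"delta_rot":[0,0,0],"fingers":0},{"linear":[0,0,-0.08],"delta_rot":[0,0,0],"fingers":0},{"linear":[0,0,-0.08],"delta_rot":[0,0,0],"fingers":0},{"linear":[0,0,-0.08],"delta_rot":[0,0,0],"fingers":0}]'
python3 -m crank '[{"linear":[0,0,0.08],"delta_rot":[0,0,0],"fingers":0},{"linear":[0,0,0.08],"delta_rot":[0,0,0],"fingers":0},{"linear":[0,0,0.08],"delta_rot":[0,0,0],"fingers":0},{"linear":[0,0,0.08],"delta_rot":[0,0,0],"fingers":0},{"linear":[0,0,0.08],"delta_rot":[0,0,0],"fingers":0}]'
python3 -c "
from h import *
where()"
```

```text
time: 17.2
tool_pos: [484.4, -289.0, 66.5]
tcp_rot: [-0.555, 1.569, -0.481]
contact_force: [-0.0, 1.2, 6.2]
grip_width: 13.7
time: 17.7
tool_pos: [481.8, -289.7, 66.5]
tcp_rot: [-0.505, 1.566, -0.431]
contact_force: [5.7, 0.8, 3.7]
grip_width: 13.5
time: 18.2
tool_pos: [482.0, -289.7, 66.5]
tcp_rot: [-2.968, 1.567, -2.894]
contact_force: [-10.4, -1.5, 14.0]
grip_width: 13.6
t 18.2 p [ 482.  -289.7   66.5] jawyaw 94.26 F [-10.39  -1.53  14.02] w 13.6 q6 -132.8 tilt [-0.004 -0.001  0.   ]
```

```bash

python3 -m crank '[{"linear":[0,0,-0.05],"delta_rot":[0,0,0],"fingers":0},{"linear":[0,0,0],"delta_rot":[0,0,0],"fingers":0},{"linear":[-0.03,0,0],"delta_rot":[0,0,0],"fingers":0},{"linear":[0,0,0],"delta_rot":[0,0,0],"fingers":0},{"linear":[0,0,0],"delta_rot":[0,0,0],"fingers":0}]'
python3 -m crank '[{"linear":[0,0,-0.08],"delta_rot":[0,0,0],"fingers":0},{"linear":[0,0,-0.08],"delta_rot":[0,0,0],"fingers":0},{"linear":[0,0,-0.08],"delta_rot":[0,0,0],"fingers":0},{"linear":[0,0,-0.08],"delta_rot":[0,0,0],"fingers":0},{"linear":[0,0,-0.08],"delta_rot":[0,0,0],"fingers":0}]'
```

```text
time: 18.7
tool_pos: [482.1, -289.6, 66.5]
tcp_rot: [-2.888, 1.568, -2.814]
contact_force: [-6.2, -1.4, 9.1]
grip_width: 13.6
time: 19.2
tool_pos: [480.9, -289.7, 66.4]
tcp_rot: [-0.525, 1.567, -0.451]
contact_force: [5.4, 0.1, 3.3]
grip_width: 13.9
```

```bash

python3 -m crank '[{"linear":[-0.03,0,0],"delta_rot":[0,0,0],"fingers":0},{"linear":[-0.02,0,0],"delta_rot":[0,0,0],"fingers":0},{"linear":[0,0,0],"delta_rot":[0,0,0],"fingers":0},{"linear":[0,0,-0.05],"delta_rot":[0,0,0],"fingers":0},{"linear":[0,0,-0.05],"delta_rot":[0,0,0],"fingers":0}]'
python3 -m crank '[{"linear":[0,0,-0.03],"delta_rot":[0,0,0],"fingers":0},{"linear":[0,0,-0.03],"delta_rot":[0,0,0],"fingers":0},{"linear":[0,0,0],"delta_rot":[0,0,0],"fingers":0},{"linear":[0,0,0],"delta_rot":[0,0,0],"fingers":0},{"linear":[0,0,0],"delta_rot":[0,0,0],"fingers":0}]'
```

```text
time: 19.7
tool_pos: [478.8, -289.4, 66.5]
tcp_rot: [-0.398, 1.57, -0.324]
contact_force: [4.4, -0.3, 4.0]
grip_width: 13.7
time: 20.2
tool_pos: [478.1, -289.4, 66.5]
tcp_rot: [-0.279, 1.57, -0.205]
contact_force: [5.0, 0.3, 4.0]
grip_width: 13.8
```

```bash

python3 -m crank '[{"linear":[0,0,0],"delta_rot":[0,0,0],"fingers":0.3},{"linear":[0,0,0],"delta_rot":[0,0,0],"fingers":0.3},{"linear":[-0.5,0,0],"delta_rot":[0,0,0],"fingers":0.3},{"linear":[0,0,0],"delta_rot":[0,0,0],"fingers":0.3},{"linear":[0,0,0],"delta_rot":[0,0,0],"fingers":0.3}]'
python3 -m crank '[{"linear":[0,0,0],"delta_rot":[0,0,0],"fingers":0},{"linear":[0,0,0],"delta_rot":[0,0,0],"fingers":0},{"linear":[0,0,0],"delta_rot":[0,0,0],"fingers":0},{"linear":[0,0,0],"delta_rot":[0,0,0],"fingers":0},{"linear":[0,0,0],"delta_rot":[0,0,0],"fingers":0}]'
python3 -m crank '[{"linear":[0,0,0.1],"delta_rot":[0,0,0],"fingers":0},{"linear":[0,0,0.1],"delta_rot":[0,0,0],"fingers":0},{"linear":[0,0,0.1],"delta_rot":[0,0,0],"fingers":0},{"linear":[0,0,0.1],"delta_rot":[0,0,0],"fingers":0},{"linear":[0,0,0.1],"delta_rot":[0,0,0],"fingers":0}]'
python3 -c "
from h import *
where()"
```

```text
time: 20.7
tool_pos: [477.7, -289.3, 71.4]
tcp_rot: [2.471, 1.57, 2.545]
contact_force: [0.3, -0.1, 0.0]
grip_width: 27.5
time: 21.2
tool_pos: [477.9, -289.2, 71.3]
tcp_rot: [2.269, 1.57, 2.343]
contact_force: [-0.2, -0.3, 0.6]
grip_width: 13.4
time: 21.7
tool_pos: [482.9, -288.9, 71.3]
tcp_rot: [2.334, 1.57, 2.407]
contact_force: [-4.2, -0.2, 0.9]
grip_width: 13.3
t 21.7 p [ 482.9 -288.9   71.3] jawyaw 94.23 F [-4.19 -0.24  0.87] w 13.3 q6 -132.9 tilt [-0.  0.  0.]
```

```bash

python3 -m crank '[{"linear":[0,0,-0.08],"delta_rot":[0,0,0],"fingers":0},{"linear":[0,0,-0.08],"delta_rot":[0,0,0],"fingers":0},{"linear":[0,0,-0.08],"delta_rot":[0,0,0],"fingers":0},{"linear":[0,0,-0.04],"delta_rot":[0,0,0],"fingers":0},{"linear":[0,0,-0.04],"delta_rot":[0,0,0],"fingers":0}]'
python3 -m crank '[{"linear":[0,0,0.08],"delta_rot":[0,0,0],"fingers":0},{"linear":[0,0,0.08],"delta_rot":[0,0,0],"fingers":0},{"linear":[0,0,0.08],"delta_rot":[0,0,0],"fingers":0},{"linear":[0,0,0.04],"delta_rot":[0,0,0],"fingers":0},{"linear":[0,0,0.04],"delta_rot":[0,0,0],"fingers":0}]'
```

```text
time: 22.2
tool_pos: [479.9, -289.2, 71.4]
tcp_rot: [-0.205, 1.57, -0.131]
contact_force: [0.8, 0.8, -2.0]
grip_width: 13.8
time: 22.7
tool_pos: [482.7, -288.9, 71.3]
tcp_rot: [2.525, 1.57, 2.598]
contact_force: [-3.9, -0.6, -0.4]
grip_width: 14.0
```

```bash

A='python3 -m crank'
python3 -m crank '[{"linear":[0,0,-0.05],"delta_rot":[0,0,0],"fingers":0},{"linear":[0,0,-0.05],"delta_rot":[0,0,0],"fingers":0},{"linear":[0,0,-0.04],"delta_rot":[0,0,0],"fingers":0},{"linear":[0,0,-0.03],"delta_rot":[0,0,0],"fingers":0},{"linear":[0,0,-0.03],"delta_rot":[0,0,0],"fingers":0}]' | grep -E 'pos|force'
python3 -m crank '[{"linear":[0,0,-0.03],"delta_rot":[0,0,0],"fingers":0},{"linear":[0,0,-0.03],"delta_rot":[0,0,0],"fingers":0},{"linear":[0,0,-0.03],"delta_rot":[0,0,0],"fingers":0},{"linear":[0,0,-0.03],"delta_rot":[0,0,0],"fingers":0},{"linear":[0,0,-0.03],"delta_rot":[0,0,0],"fingers":0}]' | grep -E 'pos|force'
python3 -m crank '[{"linear":[0,0,-0.03],"delta_rot":[0,0,0],"fingers":0},{"linear":[0,0,-0.03],"delta_rot":[0,0,0],"fingers":0},{"linear":[0,0,-0.03],"delta_rot":[0,0,0],"fingers":0},{"linear":[0,0,0],"delta_rot":[0,0,0],"fingers":0},{"linear":[0,0,0],"delta_rot":[0,0,0],"fingers":0}]' | grep -E 'pos|force'
python3 -m crank '[{"linear":[0,0,0.08],"delta_rot":[0,0,0],"fingers":0},{"linear":[0,0,0.08],"delta_rot":[0,0,0],"fingers":0},{"linear":[0,0,0.08],"delta_rot":[0,0,0],"fingers":0},{"linear":[0,0,0.08],"delta_rot":[0,0,0],"fingers":0},{"linear":[0,0,0.05],"delta_rot":[0,0,0],"fingers":0}]' | grep -E 'pos|force'
python3 -m crank '[{"linear":[0,0,0.05],"delta_rot":[0,0,0],"fingers":0},{"linear":[0,0,0.05],"delta_rot":[0,0,0],"fingers":0},{"linear":[0,0,0.05],"delta_rot":[0,0,0],"fingers":0},{"linear":[0,0,0],"delta_rot":[0,0,0],"fingers":0},{"linear":[0,0,0],"delta_rot":[0,0,0],"fingers":0}]' | grep -E 'pos|force'
python3 -m crank '[{"linear":[0,0,0],"delta_rot":[0,0,0],"fingers":0.3},{"linear":[0,0,0],"delta_rot":[0,0,0],"fingers":0.3},{"linear":[0,0,0],"delta_rot":[0,0,0],"fingers":0.3},{"linear":[0,0,0],"delta_rot":[0,0,0],"fingers":0.3},{"linear":[0,0,0],"delta_rot":[0,0,0],"fingers":0.3}]' | grep -E 'time|pos|force'
```

```text
tool_pos: [481.2, -289.2, 71.4]
contact_force: [1.0, 0.4, -1.6]
tool_pos: [479.4, -289.2, 71.4]
contact_force: [1.6, -0.2, -1.6]
tool_pos: [478.5, -289.3, 71.4]
contact_force: [0.7, -0.2, -1.4]
tool_pos: [482.1, -288.9, 71.3]
contact_force: [-3.1, -0.0, 0.2]
tool_pos: [483.8, -288.9, 71.3]
contact_force: [-1.9, -0.8, -0.7]
time: 25.7
tool_pos: [483.9, -288.9, 71.4]
contact_force: [1.1, 0.1, -0.0]
```

```bash

python3 -m crank '[{"linear":[-2,0,0],"delta_rot":[0,0,0],"fingers":0.4},{"linear":[-4.5,0,0],"delta_rot":[0,0,0],"fingers":0.6},{"linear":[-4.5,0,0],"delta_rot":[0,0,0],"fingers":0.6},{"linear":[0,0,3.63],"delta_rot":[0,0,0],"fingers":0.6},{"linear":[0,0,3.63],"delta_rot":[0,0,0],"fingers":0.6}]'
python3 -m crank '[{"linear":[0,0,3.63],"delta_rot":[0,0,0],"fingers":0.6},{"linear":[0,0,3.63],"delta_rot":[0,0,0],"fingers":0.6},{"linear":[0,0,0],"delta_rot":[0,0,0],"fingers":0.6},{"linear":[0,0,0],"delta_rot":[0,0,0],"fingers":0.6},{"linear":[0,0,0],"delta_rot":[0,0,0],"fingers":0.6}]'
python3 - <<'E'
from h import *
from plant import capture
w=capture('wrist');np.savez('w9.npz',**w)
where(628.5,-277.6,144,94.2)
E
```

```text
time: 26.2
tool_pos: [557.4, -284.3, 184.2]
tcp_rot: [-0.646, 1.566, -0.574]
contact_force: [0.3, -0.0, -0.6]
grip_width: 54.8
time: 26.7
tool_pos: [627.7, -278.3, 181.3]
tcp_rot: [2.763, 1.57, 2.836]
contact_force: [-0.9, -0.2, 0.5]
grip_width: 55.0
t 26.75 p [ 627.6 -278.4  181.6] jawyaw 94.2 F [-0.07 -0.45 -0.52] w 54.7 q6 -124.5 tilt [-0.  0.  0.]
to go tool cm [3.76 0.08 0.09] rotx -0.0
```

```bash

python3 -m crank '[{"linear":[1.9,0.08,0.09],"delta_rot":[0,0,0],"fingers":0.6},{"linear":[1.9,0,0],"delta_rot":[0,0,0],"fingers":0.5},{"linear":[0,0,0],"delta_rot":[0,0,0],"fingers":0},{"linear":[0,0,0],"delta_rot":[0,0,0],"fingers":0},{"linear":[0,0,0],"delta_rot":[0,0,0],"fingers":0}]'
python3 -m crank '[{"linear":[0,0,0],"delta_rot":[0,0,0],"fingers":0},{"linear":[0,0,0],"delta_rot":[0,0,0],"fingers":0},{"linear":[0,0,0],"delta_rot":[7.7,0,0],"fingers":0},{"linear":[0,0,0],"delta_rot":[7.7,0,0],"fingers":0},{"linear":[0,0,0],"delta_rot":[7.6,0,0],"fingers":0}]'
python3 -c "
from h import *
from plant import bot
where();print(bot.get_obs()['moment'])"
python3 -m crank '[{"linear":[0,0,0],"delta_rot":[0,0,0],"fingers":0},{"linear":[0,0,0],"delta_rot":[0,0,0],"fingers":0.6},{"linear":[0,0,0],"delta_rot":[0,0,0],"fingers":0.6},{"linear":[0,0,0],"delta_rot":[0,0,0],"fingers":0.6},{"linear":[-1.9,0,0],"delta_rot":[0,0,0],"fingers":0.6}]'
python3 -m crank '[{"linear":[-1.9,0,0],"delta_rot":[-7.7,0,0],"fingers":0.5},{"linear":[0,0,0],"delta_rot":[-7.7,0,0],"fingers":0.5},{"linear":[0,0,0],"delta_rot":[-7.6,0,0],"fingers":0.5},{"linear":[0,0,-3.6],"delta_rot":[0,0,0],"fingers":0.5},{"linear":[0,0,-3.6],"delta_rot":[0,0,0],"fingers":0.4}]'
python3 -m crank '[{"linear":[0,0,-3.6],"delta_rot":[0,0,0],"fingers":0.4},{"linear":[0,0,-3.6],"delta_rot":[0,0,0],"fingers":0.4},{"linear":[0,0,0],"delta_rot":[0,0,0],"fingers":0.4},{"linear":[0,0,0],"delta_rot":[0,0,0],"fingers":0.4},{"linear":[0,0,0],"delta_rot":[0,0,0],"fingers":0.4}]'
python3 - <<'E'
from h import *
from plant import capture
w=capture('wrist');np.savez('w10.npz',**w)
where(484.5,-288.8,72,94.2)
g=cv2.cvtColor(w['image'],6);print(g[200:300:3,319].tolist())
for v in (220,260):
    r=g[v,290:350];print(v,r.tolist()[::3])
E
```

```text
time: 27.25
tool_pos: [629.2, -276.9, 144.7]
tcp_rot: [0.914, 1.57, 0.988]
contact_force: [-1.4, 2.6, -0.3]
grip_width: 29.8
time: 27.75
tool_pos: [629.3, -276.9, 144.6]
tcp_rot: [0.81, 1.57, 0.477]
contact_force: [-3.6, 4.2, 4.1]
grip_width: 30.1
t 27.75 p [ 629.3 -276.9  144.6] jawyaw 70.94 F [-3.57  4.17  4.13] w 30.1 q6 -101.1 tilt [0. 0. 0.]
[0.71305972 0.66035231 0.07676465]
time: 28.25
tool_pos: [628.2, -277.0, 159.7]
tcp_rot: [2.959, 1.566, 2.631]
contact_force: [-0.6, 0.7, -0.8]
grip_width: 53.8
time: 28.75
tool_pos: [557.1, -282.7, 180.6]
tcp_rot: [-1.487, 1.571, -1.412]
contact_force: [-0.6, -1.1, 0.6]
grip_width: 41.8
time: 29.25
tool_pos: [486.9, -288.3, 181.7]
tcp_rot: [-0.591, 1.569, -0.517]
contact_force: [0.0, 0.2, -0.3]
grip_width: 36.8
t 29.3 p [ 486.9 -288.2  181.4] jawyaw 94.27 F [-0.22 -0.44 -0.09] w 36.8 q6 -132.7 tilt [ 0.001 -0.     0.   ]
to go tool cm [10.94 -0.04 -0.25] rotx 0.07
[78, 78, 81, 130, 161, 163, 163, 222, 255, 255, 255, 255, 255, 255, 255, 255, 255, 255, 255, 184, 185, 184, 185, 185, 185, 184, 184, 185, 183, 178, 126, 133, 138, 144]
220 [72, 74, 73, 71, 71, 73, 73, 176, 185, 185, 183, 182, 181, 91, 90, 99, 103, 105, 106, 100]
260 [46, 46, 47, 46, 45, 44, 46, 147, 186, 184, 185, 186, 181, 47, 46, 47, 47, 46, 45, 45]
```

```bash

python3 -c "
from h import *
w=np.load('w10.npz');print(fray(w,319.5,238.5,90))"
python3 -m crank '[{"linear":[3.6,-0.04,-0.15],"delta_rot":[0,0,0],"fingers":0.4},{"linear":[3.6,0,0],"delta_rot":[0,0,0],"fingers":0.3},{"linear":[3.7,0,0],"delta_rot":[0,0,0],"fingers":0.3},{"linear":[0,0,0],"delta_rot":[0,0,0],"fingers":0.3},{"linear":[0,0,0],"delta_rot":[0,0,0],"fingers":0.3}]'
python3 -m crank '[{"linear":[0,0,0],"delta_rot":[0,0,0],"fingers":0},{"linear":[0,0,0],"delta_rot":[0,0,0],"fingers":0},{"linear":[0,0,0],"delta_rot":[0,0,0],"fingers":0},{"linear":[0,0,0],"delta_rot":[0,0,0],"fingers":0},{"linear":[0,0,0],"delta_rot":[0,0,0],"fingers":0}]'
python3 -m crank '[{"linear":[0,0,-0.05],"delta_rot":[0,0,0],"fingers":0},{"linear":[0,0,-0.05],"delta_rot":[0,0,0],"fingers":0},{"linear":[0,0,-0.04],"delta_rot":[0,0,0],"fingers":0},{"linear":[0,0,-0.03],"delta_rot":[0,0,0],"fingers":0},{"linear":[0,0,-0.03],"delta_rot":[0,0,0],"fingers":0}]' | grep -E 'pos|force'
python3 -m crank '[{"linear":[0,0,-0.03],"delta_rot":[0,0,0],"fingers":0},{"linear":[0,0,-0.03],"delta_rot":[0,0,0],"fingers":0},{"linear":[0,0,-0.03],"delta_rot":[0,0,0],"fingers":0},{"linear":[0,0,-0.03],"delta_rot":[0,0,0],"fingers":0},{"linear":[0,0,-0.03],"delta_rot":[0,0,0],"fingers":0}]' | grep -E 'pos|force'
python3 -m crank '[{"linear":[0,0,0.08],"delta_rot":[0,0,0],"fingers":0},{"linear":[0,0,0.08],"delta_rot":[0,0,0],"fingers":0},{"linear":[0,0,0.08],"delta_rot":[0,0,0],"fingers":0},{"linear":[0,0,0.08],"delta_rot":[0,0,0],"fingers":0},{"linear":[0,0,0.05],"delta_rot":[0,0,0],"fingers":0}]' | grep -E 'pos|force'
python3 -m crank '[{"linear":[0,0,0.03],"delta_rot":[0,0,0],"fingers":0},{"linear":[0,0,0.03],"delta_rot":[0,0,0],"fingers":0},{"linear":[0,0,0.03],"delta_rot":[0,0,0],"fingers":0},{"linear":[0,0,0.03],"delta_rot":[0,0,0],"fingers":0},{"linear":[0,0,0.03],"delta_rot":[0,0,0],"fingers":0}]' | grep -E 'pos|force'
```

```text
[ 483.50530335 -289.77660376]
time: 29.8
tool_pos: [485.0, -288.4, 72.4]
tcp_rot: [2.261, 1.57, 2.335]
contact_force: [0.3, 0.4, 1.5]
grip_width: 27.6
time: 30.3
tool_pos: [485.4, -289.1, 74.3]
tcp_rot: [-0.672, 1.567, -0.598]
contact_force: [0.5, 1.4, 6.6]
grip_width: 13.7
tool_pos: [485.0, -289.2, 74.2]
contact_force: [7.7, 2.5, 4.8]
tool_pos: [483.5, -289.5, 74.2]
contact_force: [8.3, 2.2, 4.0]
tool_pos: [483.7, -289.4, 74.2]
contact_force: [-7.6, -1.4, 14.2]
tool_pos: [483.8, -289.4, 74.2]
contact_force: [-12.1, -1.6, 17.2]
```

```bash

python3 -m crank '[{"linear":[0,0,0],"delta_rot":[0,0,0],"fingers":0.35},{"linear":[0,0,0],"delta_rot":[0,0,0],"fingers":0.35},{"linear":[-0.1,0,-0.1],"delta_rot":[0,0,0],"fingers":0.35},{"linear":[0,0,0],"delta_rot":[0,0,0],"fingers":0.35},{"linear":[0,0,0],"delta_rot":[0,0,0],"fingers":0.35}]'
python3 -m crank '[{"linear":[0,0,0],"delta_rot":[0,0,0],"fingers":0.35},{"linear":[0,0,0],"delta_rot":[0,0,0],"fingers":0.35},{"linear":[0,0,0],"delta_rot":[0,0,0],"fingers":0.35},{"linear":[0,0,0],"delta_rot":[0,0,0],"fingers":0.35},{"linear":[0,0,0],"delta_rot":[0,0,0],"fingers":0}]'
python3 -m crank '[{"linear":[0,0,0],"delta_rot":[0,0,0],"fingers":0},{"linear":[0,0,0],"delta_rot":[0,0,0],"fingers":0},{"linear":[0,0,0],"delta_rot":[0,0,0],"fingers":0},{"linear":[0,0,0],"delta_rot":[0,0,0],"fingers":0},{"linear":[0,0,0],"delta_rot":[0,0,0],"fingers":0}]'
python3 -m crank '[{"linear":[0,0,-0.05],"delta_rot":[0,0,0],"fingers":0},{"linear":[0,0,-0.05],"delta_rot":[0,0,0],"fingers":0},{"linear":[0,0,-0.04],"delta_rot":[0,0,0],"fingers":0},{"linear":[0,0,-0.03],"delta_rot":[0,0,0],"fingers":0},{"linear":[0,0,-0.03],"delta_rot":[0,0,0],"fingers":0}]' | grep -E 'pos|force'
```

```text
time: 32.8
tool_pos: [485.0, -288.3, 73.2]
tcp_rot: [2.059, 1.57, 2.133]
contact_force: [0.2, 0.2, -0.2]
grip_width: 32.3
time: 33.3
tool_pos: [485.0, -288.4, 73.4]
tcp_rot: [0.78, 1.571, 0.854]
contact_force: [0.1, 0.1, -0.6]
grip_width: 27.6
time: 33.8
tool_pos: [485.0, -288.5, 73.4]
tcp_rot: [-0.513, 1.571, -0.439]
contact_force: [-0.3, -0.8, -0.7]
grip_width: 13.6
tool_pos: [483.2, -288.5, 73.4]
contact_force: [3.4, 0.3, -2.0]
```

```bash

python3 -m crank '[{"linear":[0,0,-0.2],"delta_rot":[0,0,0],"fingers":0},{"linear":[0,0,-0.2],"delta_rot":[0,0,0],"fingers":0},{"linear":[0,0,-0.2],"delta_rot":[0,0,0],"fingers":0},{"linear":[0,0,-0.2],"delta_rot":[0,0,0],"fingers":0},{"linear":[0,0,-0.2],"delta_rot":[0,0,0],"fingers":0}]'
python3 -m crank '[{"linear":[0,0,-0.2],"delta_rot":[0,0,0],"fingers":0},{"linear":[0,0,-0.2],"delta_rot":[0,0,0],"fingers":0},{"linear":[0,0,-0.2],"delta_rot":[0,0,0],"fingers":0},{"linear":[0,0,-0.2],"delta_rot":[0,0,0],"fingers":0},{"linear":[0,0,-0.2],"delta_rot":[0,0,0],"fingers":0}]'
python3 -m crank '[{"linear":[0,0,-0.4],"delta_rot":[0,0,0],"fingers":0},{"linear":[0,0,-0.6],"delta_rot":[0,0,0],"fingers":0},{"linear":[0,0,-0.8],"delta_rot":[0,0,0],"fingers":0},{"linear":[0,0,-1],"delta_rot":[0,0,0],"fingers":0},{"linear":[0,0,-1],"delta_rot":[0,0,0],"fingers":0}]'
python3 -m crank '[{"linear":[0,0,-1],"delta_rot":[0,0,0],"fingers":0},{"linear":[0,0,-1],"delta_rot":[0,0,0],"fingers":0},{"linear":[0,0,-1.2],"delta_rot":[0,0,0],"fingers":0},{"linear":[0,0,-1],"delta_rot":[0,0,0],"fingers":0},{"linear":[0,0,-1],"delta_rot":[0,0,0],"fingers":0}]'
python3 -c "
from h import *
where(376,-296.5,24.5)"
```

```text
time: 34.8
tool_pos: [472.8, -289.3, 73.4]
tcp_rot: [2.026, 1.571, 2.1]
contact_force: [3.4, 0.1, -1.0]
grip_width: 13.7
time: 35.3
tool_pos: [462.5, -290.0, 73.3]
tcp_rot: [2.722, 1.57, 2.796]
contact_force: [0.3, 0.7, -0.2]
grip_width: 13.3
time: 35.8
tool_pos: [424.1, -292.8, 73.3]
tcp_rot: [2.297, 1.57, 2.371]
contact_force: [1.2, 1.0, -1.0]
grip_width: 13.5
time: 36.3
tool_pos: [372.3, -296.7, 73.3]
tcp_rot: [2.204, 1.571, 2.278]
contact_force: [0.5, -0.4, -1.3]
grip_width: 13.7
t 36.3 p [ 372.3 -296.7   73.3] jawyaw 94.23 F [ 0.52 -0.4  -1.3 ] w 13.7 q6 -142.0 tilt [-0.  0.  0.]
to go tool cm [ 4.88 -0.01  0.37] rotx
```

```bash

python3 -m crank '[{"linear":[1.5,0,0],"delta_rot":[0,0,0],"fingers":0},{"linear":[1.5,0,0],"delta_rot":[0,0,0],"fingers":0},{"linear":[1.2,0,0],"delta_rot":[0,0,0],"fingers":0},{"linear":[0.4,0,0],"delta_rot":[0,0,0],"fingers":0},{"linear":[0.2,0,0],"delta_rot":[0,0,0],"fingers":0}]'
python3 -m crank '[{"linear":[0.1,0,0],"delta_rot":[0,0,0],"fingers":0},{"linear":[0.1,0,0],"delta_rot":[0,0,0],"fingers":0},{"linear":[0,0,0],"delta_rot":[0,0,0],"fingers":0},{"linear":[0,0,0],"delta_rot":[0,0,0],"fingers":0},{"linear":[0,0,0],"delta_rot":[0,0,0],"fingers":0}]'
```

```text
time: 36.8
tool_pos: [372.9, -296.6, 25.1]
tcp_rot: [2.125, 1.57, 2.199]
contact_force: [0.2, -0.6, -0.9]
grip_width: 13.8
time: 37.3
tool_pos: [373.4, -296.7, 23.6]
tcp_rot: [-0.652, 1.57, -0.578]
contact_force: [-0.2, 0.6, -2.1]
grip_width: 13.8
```

```bash

python3 -m crank '[{"linear":[0.05,0,0],"delta_rot":[0,0,0],"fingers":0},{"linear":[0.05,0,0],"delta_rot":[0,0,0],"fingers":0},{"linear":[0,0,0],"delta_rot":[0,0,0],"fingers":0},{"linear":[0,0,0],"delta_rot":[0,0,0],"fingers":0},{"linear":[0,0,0],"delta_rot":[0,0,0],"fingers":0}]'
python3 -c "
from h import *
where()"
```

```text
time: 37.8
tool_pos: [373.5, -296.9, 23.3]
tcp_rot: [-0.893, 1.57, -0.819]
contact_force: [-2.5, 1.7, 8.8]
grip_width: 13.5
t 37.8 p [ 373.5 -296.9   23.3] jawyaw 94.24 F [-2.5   1.69  8.77] w 13.5 q6 -141.9 tilt [ 0.001 -0.001  0.   ]
```

On the bench. Release and rise clear.

```bash

python3 -m crank '[{"linear":[0,0,0],"delta_rot":[0,0,0],"fingers":0.5},{"linear":[0,0,0],"delta_rot":[0,0,0],"fingers":0.5},{"linear":[0,0,0],"delta_rot":[0,0,0],"fingers":0.5},{"linear":[0,0,0],"delta_rot":[0,0,0],"fingers":0.5},{"linear":[-2,0,0],"delta_rot":[0,0,0],"fingers":0.5}]'
python3 -m crank '[{"linear":[-4,0,0],"delta_rot":[0,0,0],"fingers":0.5},{"linear":[-4,0,0],"delta_rot":[0,0,0],"fingers":0.5},{"linear":[-4,0,-2],"delta_rot":[0,0,0],"fingers":0.5},{"linear":[0,0,0],"delta_rot":[0,0,0],"fingers":0.5},{"linear":[0,0,0],"delta_rot":[0,0,0],"fingers":0.5}]'
python3 - <<'E'
from h import *
from plant import capture
c=capture('scene');cv2.imwrite('pics/s11.png',cv2.resize(c['image'][170:390,160:480],(800,550)));where()
E
```

```text
time: 38.3
tool_pos: [372.1, -295.4, 40.7]
tcp_rot: [2.217, 1.566, 2.291]
contact_force: [-0.2, -0.2, -0.3]
grip_width: 44.7
time: 38.8
tool_pos: [353.4, -298.4, 162.9]
tcp_rot: [-0.84, 1.569, -0.766]
contact_force: [0.0, -0.2, -0.4]
grip_width: 46.0
t 38.85 p [ 353.1 -297.9  161.9] jawyaw 94.21 F [-0.73  0.41 -0.1 ] w 45.8 q6 -143.9 tilt [-0.     0.001  0.   ]
```

View pics/s11.png

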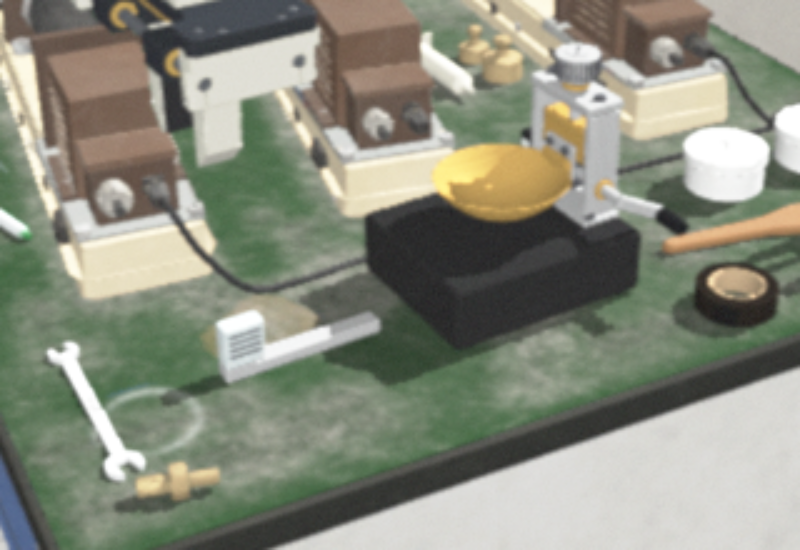

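The picture shows the gauge flat on the bench in front of the device, with its grip at about (240,345) in the crop. The spanner, fitting and tape are in place and the gripper is clear.

```bash
python3 -c "
from plant import workorder
print(workorder.close_job())"
```

```text
the job is handed in; nothing more can be done
None
```

The job is handed in at about 39 s of the 72 s allowed. The gauge was slid in under the cup and let go, and the screw was turned clockwise 85° and then another 23°. The gauge was tried by hand after each turn, then drawn out and laid flat on the bench in front of the device.

**Drag.** After the second turn, the clean pull needed about 3.4 N, which I estimate as about 3 N of cup force. The drag was still 3.4 N as the gauge passed about 96 mm in front of the device's origin, and fell to about zero once the nose was past the cup. The last picture shows the gauge lying flat, the spanner, fitting and tape apparently where they started, and the gripper clear.

**Checks that failed or disagreed:**
- **Finger length:** the fingertips reach only about to the TCP, not 25 mm ahead of it. My first closing on the screw therefore shut above the head, and I redid it lower.
- **Drag readings:** some trials pressed the gauge down as the fingers closed and read 5 to 12 N. I relied on the clean regrips instead, so the cup force is an estimate. After the first turn the drag was doubtful (cup force perhaps 1 to 2 N), so I made the second turn.
- **Not measured:** I did not check the carriage height directly. From about 1.9 rad of turning, it should be 1.5 to 1.9 mm below the top of its travel.
- **Pictures:** I viewed 11, one over the budget of 10.

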